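Free the stuck liner of the brush-washing pot

TASK

The white-collared liner is stuck in the blue brush-washing pot. First push the red-headed bolt fully home across the pot's tongue, so that the pot stays down in its cradle; then take the liner by its rim, twist it in the pot until its red lugs are out from under the brass clips, pull it out and set it down upright in the middle of the white tile. Do not drop it, leave the bolt home and the pot in its cradle, and do not shift or knock over the jars, tumbler, bottle and brush pot around.

Things in the scene. Friction and masses are not known exactly. Their poses are not given: they have to be found in the camera images.
- station: Fixed plywood board, 190 x 290 x 12 mm, x -110 to +80 and y -160 to +130 mm in its frame, carrying the pot's cradle and the bolt. Origin on the table under the pot's axis; z up. The pot's tongue points to its -x. The bolt lies along its y at x = -78 mm, 27.5 mm above the table, in brass loops at y = -109 and -32 mm that are 39 mm high over the table
- bolt (a joint): Sliding steel bolt, 0 = drawn fully back, grows towards the station's +y to its hard stop at 0.060 m (fully home, the tip 16 mm inside the keeper). It starts 0 to 15 mm from fully back. Sliding friction about 2.5 N, no spring
- bolt_pin (a point): Top centre of the bolt's upright pin, 90.5 mm above the table: a red head 18 mm in diameter and 16 mm tall (74.5 to 90.5 mm above the table) on a 12 mm steel stem that goes down to the bolt. Moves with the bolt; push the pin from its station -y side
- keeper (a point): Centre of the brass keeper (20 mm long along the bolt, 24 mm wide, its top 39 mm above the table), level with the bolt
- pot: Blue pot, 0.6 kg, loose in the cradle under a lip at the back; the bolt, once home, crosses its front tongue. Origin at the centre of the underside of its 120 x 120 x 8 mm foot, 12 mm above the table; axes as the station's. Outer radius 46, inner radius 42, rim 66 mm above the origin
- clip_left (a point): Top of the brass clip on the pot's +y side, 83 mm above the pot's origin; its twin is on the -y side. Each is 16 mm wide, spans radius 45 to 58 mm and hooks over a lug of the liner. They stay with the pot
- liner: Loose strainer cup, 0.14 to 0.28 kg, nested on the pot's inner floor (its origin then 12 mm above the pot's). Origin at the centre of its underside, z up its axis. 92 mm tall, inner radius 36 mm, floor 4 mm thick, outer radius 40 mm below the collar. Dried paint drags: about 0.3 N m to turn, 5 to 10 N to pull
- liner_rim (a point): Centre of the liner's mouth, level with its top. The white collar reaches from here down 36 mm, outer radius 44 mm, so the rim wall to pinch is 8 mm thick; 38 mm of the liner stands above the pot's rim. The collar's sides towards the liner's own +x and -x are free of lugs and clips
- lug_left (a point): Outer face of the red lug on the liner's +y side (its twin is on -y), radius 50 mm. Lugs are 16 mm wide, 6 mm high, 58 to 64 mm above the liner's origin. At the start they lie under the clips with 2 mm of play, within 4 degrees of their middles. A turn of the liner of more than about 25 degrees either way brings both clear; 40 degrees is good
- tile_top (a point): Centre of the top face of the fixed white tile, 150 x 150 mm, 8 mm above the table
- jar_teal: Loose small green glass jar with white cap on the station board's far corner, radius 18, height 45 mm; origin under its centre
- jar_ochre: Loose small amber jar with yellow cap beyond the tile, radius 20, height 45 mm; origin under its centre
- tumbler: Loose glass tumbler, radius 38, height 110 mm; origin under its centre
- bottle: Loose white bottle with green label, radius 34, height 180 mm; origin under its centre
- brush_pot: Loose green pot with brushes, radius 42, height 100 mm, the brushes up to 230 mm; origin under its centre
Mind the look-alikes: they are no part of the job. What is shaped like the liner but green or orange is not meant. Of the things shaped like the part that bears tile_top, the white one is meant.

How it is judged:
By the outcome, as a careful person would: the job done as asked, in the order asked, and still so for the second after the job is handed in, with the robot touching nothing.
It also fails if it takes over 61 s, if anything falls off the work surface, if the arm or the gripper's body presses on something with over 40 N, if the wrist force passes 120 N, or if a joint passes its speed limit or range.

ROBOT

A 6-joint arm with a two-finger parallel gripper is mounted at the origin on the work surface. World frame = base frame: x ahead of the robot, y to its left, z up, the work surface at z = 0. Lengths are in m, angles in degrees, forces in N, time in s.
With the tool pointing down it reaches from about 0.35 to 1 m from the base axis. Payload 7.1 kg.
Tool frame: the origin (TCP) lies at the very end of the fingers, on their centre line; the grasp point (between the pads) lies 19 mm behind it; z points along the fingers, y is the line along which they close (so a half turn about z gives the same grasp; the last joint's range is limited). The gripper opens to 85 mm and grips with 20 to 120 N. Pads are 22 mm wide; open, the fingers measure 114 mm over their backs; the gripper's body (76 mm by 85 mm) begins 54 mm behind the grasp point. The pads swing forward as they close: fully open they stand 13 mm farther back than shut.
Start: joints at [-72.365, 24.242, 93.386, -0, 62.372, -1.089], TCP at [0.201, -0.592, 0.196] pointing down, gripper open.
Joint ranges: [-172.04, 172.04], [-51.8, 120.97], [4.93, 147.93], [-75.15, 255.16], [6.16, 154.13], [-145.62, 145.62]. Speed limits (degrees/s): [136.94, 136.94, 172.46, 180, 180, 180].

INTERFACE

Orientations are given as [roll, pitch, yaw] about the fixed x, y, z axes, in that order (R = Rz(yaw) Ry(pitch) Rx(roll)).
In Python, from workcell import r gives the robot as it stands. The module is installed in compiled form; this text tells all that it offers.
- The arm moves only by the tool drive_tool, never from a script. Its argument "commands" is a list of rows, each an object with "jaw": the finger opening in cm, from 0 to 8.54; "delta_pos": the shift along the world's x, y, z in cm, a list of three; "turn": the turn about the world's z in degrees. In form: [{"jaw": jaw, "delta_pos": [tx, ty, tz], "turn": turn}, ...]. A call has 1 to 8 rows; each row shifts and turns the commanded pose from where the row before left it; what a row does not reach is not made up. A row lasts 1/12 s, in which the tool goes at most 41.7 mm and 7.16 degrees, less where a joint would pass 70% of its speed; a pose out of reach is approached as far as the arm can. A call with a gripper value outside its range is refused whole. The fingers move at their own pace and stop on an object; "squeeze" is the grip in N (left out, the last holds). Time passes only in rows, so rows that do not move let the fingers close. It gives the time, the measured TCP pose, the force, the opening and the grip force at its end, in the units of the state.
- r.sense(): the state, without advancing time (a new reading comes with each control period).
- r.grab_frame(name): name is "scene" or "top" or "wrist"; returns a dict with "color" (400x640x3 uint8, red, green, blue), "K" (3x3 intrinsics, pixels), "world_to_cam" (4x4, takes a point from world to camera coordinates). Camera axes: x right, y up, looking along -z (the intrinsics and any distortion apply to the point x, -y, -z); pixel columns grow to the right and rows downward; lengths in m; the calibration is good to about 2 mm. A picture is of the moment at which its call begins. There is no depth.
- r.sign_off(): hands the job in; it is judged then, once.
Trained networks look in a picture, given as the dict that the camera call returned (one of the last four; its "shot" number tells which), for a name from the list of things; names that differ only in an ending like _2 or _b are one class to them, and where a whole thing is asked for, a point or a joint stands for the part that bears it (a point fixed in the world has none). Each returns a list of dicts, best first, with "conf" (0 to 1); they miss things now and then, are a little off and sometimes report something else, mostly with a low value. They report only what shows in the picture. A call takes as long as a camera call. They do not tell look-alikes from the thing itself.
- r.spot_in(target, picture): "extent" ([left, top, right, bottom] in pixels, round what is visible of it).
The state is a dict: "time_s": time; "qpos": joint angles; "qd": joint speeds; "joint_torque": joint torques, N m; "ee_pos": TCP position; "ee_rot": TCP orientation; "force": force on the tool from outside, world axes, zero at the start; "torque": the same for the moment, N m; "opening": opening from 0.0 (shut) to 1.0 (fully open); "gripper_force": force on a finger pad.
Only numpy, scipy, OpenCV 4.12 (cv2) and the standard library are available. Lean on these libraries where they do the work, as an engineer would, in place of code of your own. Each camera call takes 0.05 s, during which the arm holds its last target. There are 200 camera calls.

## Working session

There is one attempt and no reset: what is moved stays moved. The work goes in short steps, Python scripts to look and compute and a tool call to move; the robot and the scene stay as the last step left them, time stands still between calls to the robot, and variables do not carry over. Pictures are saved under pics/ and viewed, at most 10 in all, crops included, and the job is handed in when it is done.

Besides the shell and the picture viewer there is one more tool, called as name([rows], argument=value, ...), one row to a line, values as JSON. drive_tool: Moves the arm, as the interface text tells. Its arguments: {"type":"object","properties":{"commands":{"type":"array","items":{"type":"object","properties":{"jaw":{"type":"number"},"delta_pos":{"type":"array","items":{"type":"number"}},"turn":{"type":"number"}}}},"squeeze":{"type":"number"}},"required":["commands"]}

```bash
mkdir -p pics; cat > h.py <<'E'
import numpy as np, cv2
from workcell import r
def ray(f,u,v):
    K=f["K"];W=np.array(f["world_to_cam"]);R=W[:3,:3];t=W[:3,3]
    d=np.array([(u-K[0][2])/K[0][0],-(v-K[1][2])/K[1][1],-1]);
    return -R.T@t, R.T@d
def onz(f,u,v,z):
    c,d=ray(f,u,v);return c+d*(z-c[2])/d[2]
def proj(f,p):
    W=np.array(f["world_to_cam"]);q=W[:3,:3]@np.array(p)+W[:3,3];K=f["K"]
    return np.array([K[0][0]*q[0]/-q[2]+K[0][2],K[1][1]*-q[1]/-q[2]+K[1][2]])
def save(f,n,crop=None,s=1):
    im=cv2.cvtColor(f["color"],cv2.COLOR_RGB2BGR)
    if crop: im=im[crop[1]:crop[3],crop[0]:crop[2]]
    cv2.imwrite("pics/"+n,cv2.resize(im,None,fx=s,fy=s,interpolation=cv2.INTER_CUBIC))
E
python3 - <<'E'
from h import *
s=r.sense();print({k:s[k] for k in("time_s","ee_pos","ee_rot","force","opening")})
for n in("top","scene"):
    f=r.grab_frame(n);save(f,n+"0.png");print(n,f.keys(),f["K"],ray(f,320,200))
    for t in("station","bolt","bolt_pin","keeper","pot","clip_left","liner","liner_rim","lug_left","tile_top","jar_teal","jar_ochre","tumbler","bottle","brush_pot"):
        try: print(t,[(np.round(x["extent"]).astype(int).tolist(),round(x["conf"],2)) for x in r.spot_in(t,f)[:3]])
        except Exception as e: print(t,e)
E
```

```text
{'time_s': 0.0, 'ee_pos': array([ 0.2004812 , -0.59131725,  0.19504609]), 'ee_rot': array([-1.79910040e+02, -1.62203481e-03,  1.87248103e+01]), 'force': array([-0.41001007, -0.6616755 ,  0.00710551]), 'opening': 1.0027053395420702}
top dict_keys(['color', 'K', 'world_to_cam', 'shot']) [[403.46467262   0.         318.02635875]
 [  0.         403.46467262 198.64966755]
 [  0.           0.           1.        ]] (array([0.35765031, 0.00905701, 1.10325229]), array([ 1.67198888e-01,  9.03464514e-04, -9.85940590e-01]))
station [([316, 153, 436, 246], 0.94), ([359, 167, 395, 200], 0.28)]
bolt [([374, 218, 412, 232], 0.72), ([361, 164, 398, 201], 0.22)]
bolt_pin [([372, 216, 413, 235], 0.76)]
keeper [([319, 151, 436, 245], 0.78)]
pot [([347, 169, 402, 225], 0.72)]
clip_left [([346, 167, 400, 224], 0.82), ([134, 162, 176, 194], 0.6)]
liner [([359, 164, 398, 201], 0.87), ([350, 92, 380, 137], 0.82)]
liner_rim [([370, 271, 408, 310], 0.89), ([362, 164, 396, 201], 0.83), ([344, 96, 384, 137], 0.69)]
lug_left [([372, 275, 410, 307], 0.86), ([361, 169, 396, 201], 0.85), ([348, 96, 382, 134], 0.6)]
[... 762 characters left out ...]
 ([376, 204, 390, 224], 0.39)]
pot [([263, 236, 325, 292], 0.76)]
clip_left [([263, 235, 326, 292], 0.82)]
liner [([357, 264, 399, 315], 0.62), ([276, 228, 313, 268], 0.6), ([185, 194, 221, 242], 0.59)]
liner_rim [([351, 263, 397, 318], 0.92), ([274, 226, 308, 263], 0.8), ([188, 196, 226, 241], 0.74)]
lug_left [([351, 266, 398, 316], 0.74), ([185, 195, 226, 241], 0.68), ([273, 227, 313, 266], 0.67)]
tile_top [([314, 160, 386, 218], 0.97), ([269, 112, 336, 158], 0.66)]
jar_teal [([330, 238, 344, 261], 0.51)]
jar_ochre [([376, 202, 390, 226], 0.47), ([382, 218, 417, 263], 0.19)]
tumbler [([381, 219, 417, 266], 0.76)]
bottle [([397, 92, 424, 149], 0.91)]
brush_pot [([165, 324, 240, 400], 0.73)]
```

```bash
python3 - <<'E'
import cv2
a=cv2.imread("pics/top0.png");cv2.imwrite("pics/t1.png",cv2.resize(a[80:330,170:460],None,fx=2.4,fy=2.4,interpolation=cv2.INTER_CUBIC)[:600])
E
```

```text
(no output)
```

View pics/t1.png

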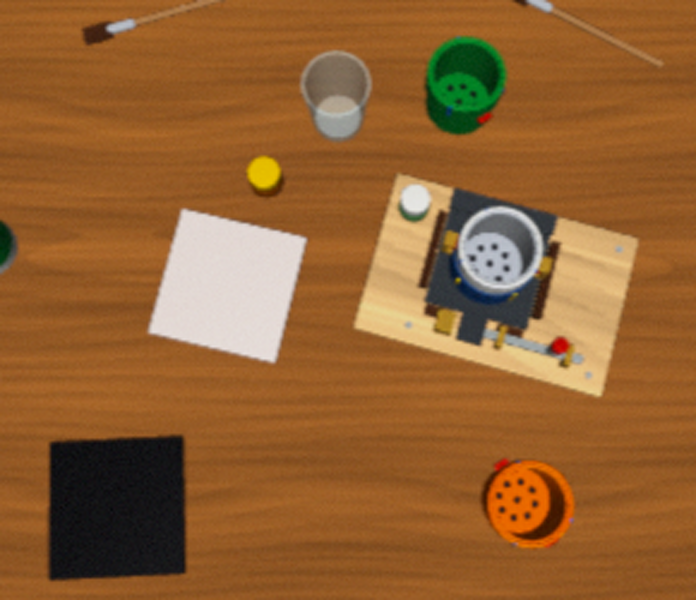

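View pics/scene0.png

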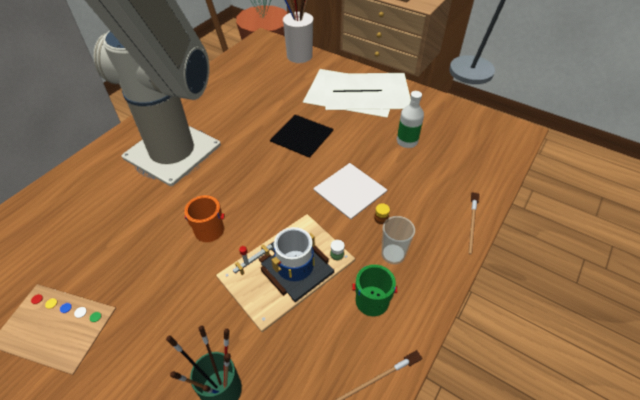

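The top crop shows the board with its tongue pointing down (towards the robot) and the red pin at crop (560,345). The liner mouth is at (500,252) and the white tile's centre at (228,286). The black tile and the green and orange cups are look-alikes.

```bash
cat >> h.py <<'E'
def fit(local,world):
    L=np.array(local);Wd=np.array(world)[:,:2];lc=L.mean(0);wc=Wd.mean(0)
    A=(L-lc);B=(Wd-wc);a=np.arctan2((A[:,0]*B[:,1]-A[:,1]*B[:,0]).sum(),(A*B).sum())
    R=np.array([[np.cos(a),-np.sin(a)],[np.sin(a),np.cos(a)]]);o=wc-R@lc
    return o,np.degrees(a),R,np.abs(Wd-(L@R.T+o)).max()
E
python3 - <<'E'
from h import *
f=r.grab_frame("top")
g=lambda x,y,z:onz(f,x/2.4+170,y/2.4+80,z)
P=[g(398,175,.012),g(637,240,.012),g(600,395,.012),g(355,327,.012)]
o,a,R,e=fit([(.08,.13),(.08,-.16),(-.11,-.16),(-.11,.13)],P);print("station",o,a,e)
pin=g(560,345,.0905);print("pin",pin, "local",R.T@(pin[:2]-o))
print("liner",g(500,252,.116))
T=[g(183,210,.008),g(306,238,.008),g(274,361,.008),g(149,332,.008)]
o2,a2,_,e=fit([(.075,.075),(.075,-.075),(-.075,-.075),(-.075,.075)],T);print("tile",o2,a2,e)
for n,x,y,z in(("teal",415,200,.057),("ochre",264,173,.045),("tumb",337,85,.11),("green",466,75,.1),("orange",530,505,.1)):print(n,g(x,y,z)[:2])
f=r.grab_frame("wrist")
print(proj(f,[.2,-.59,0]))
W=np.array(f["world_to_cam"]);print("wristcam",-W[:3,:3].T@W[:3,3], -W[2,:3])
E
```

```text
station [ 0.56758669 -0.13605552] -15.469967847072617 0.0032881629462008233
pin [ 0.46956505 -0.20005071  0.0905    ] local [-0.07740071 -0.0878223 ]
liner [ 0.56361205 -0.135488    0.116     ]
tile [0.54682422 0.16170543] -13.115225170561525 0.0023591646876612304
teal [ 0.63466168 -0.05081263]
ochre [0.66876092 0.11924201]
tumb [0.74828841 0.03566879]
green [ 0.7640989  -0.10482579]
orange [ 0.30598703 -0.16272212]
[319.7367434  162.43979808]
wristcam [ 0.27959916 -0.56492914  0.37393574] [-0.3060514  -0.10281438 -0.94644691]
```

drive_tool([
  {"jaw": 4,"delta_pos": [1.8,2.4,0.5],"turn": 4},
  {"jaw": 2,"delta_pos": [1.8,2.4,0.5],"turn": 4},
  {"jaw": 0,"delta_pos": [1.8,2.4,0.5],"turn": 4},
  {"jaw": 0,"delta_pos": [1.8,2.4,0],"turn": 4},
  {"jaw": 0,"delta_pos": [1.8,2.4,0],"turn": 4},
  {"jaw": 0,"delta_pos": [1.8,2.4,0],"turn": 4},
  {"jaw": 0,"delta_pos": [1.8,2.4,0],"turn": 4},
  {"jaw": 0,"delta_pos": [1.8,2.4,0],"turn": 4},
])

```text
time_s: 2.37
ee_pos: [0.3454, -0.3987, 0.211]
ee_rot: [180.0, 0.0, 50.9]
force: [0.7, 0.5, 0.3]
opening: -0.003
gripper_force: 0.0
```

drive_tool([
  {"jaw": 0,"delta_pos": [1.8,2.4,0],"turn": 4},
  {"jaw": 0,"delta_pos": [1.8,2.4,0],"turn": 4},
  {"jaw": 0,"delta_pos": [1.8,2.4,0],"turn": 4},
  {"jaw": 0,"delta_pos": [1.8,2.4,0],"turn": 4},
  {"jaw": 0,"delta_pos": [1.8,2.4,0],"turn": 4},
  {"jaw": 0,"delta_pos": [1.8,2.4,0],"turn": 4},
  {"jaw": 0,"delta_pos": [0,0,0],"turn": 0},
  {"jaw": 0,"delta_pos": [0,0,0],"turn": 0},
])

```text
time_s: 3.03
ee_pos: [0.4534, -0.2548, 0.2109]
ee_rot: [180.0, 0.0, 74.9]
force: [-0.1, -0.5, -0.2]
opening: -0.0
gripper_force: 0.0
```

```bash
python3 - <<'E'
from h import *
s=r.sense();print(s["time_s"],s["ee_pos"],s["ee_rot"],s["opening"])
f=r.grab_frame("wrist");save(f,"w1.png")
for t in("bolt_pin","liner_rim","pot","keeper"):print(t,[(np.round(x["extent"]).astype(int).tolist(),round(x["conf"],2)) for x in r.spot_in(t,f)[:3]])
print(proj(f,[.4696,-.2001,.0905]),proj(f,[.5656,-.1357,.116]),proj(f,s["ee_pos"]))
E
```

```text
3.0333 [ 0.45342289 -0.25477694  0.2109194 ] [1.79990240e+02 7.78534145e-03 7.48764830e+01] -0.0002104982374498383
bolt_pin [([315, 22, 336, 148], 0.84)]
liner_rim [([63, 64, 202, 177], 0.72), ([371, 3, 505, 55], 0.58), ([310, 0, 462, 82], 0.55)]
pot [([308, 2, 462, 79], 0.85)]
keeper [([287, 0, 494, 176], 0.78)]
[322.85086839 114.07385941] [437.06633898 -16.80552543] [321.26739205 241.4093561 ]
```

View pics/w1.png

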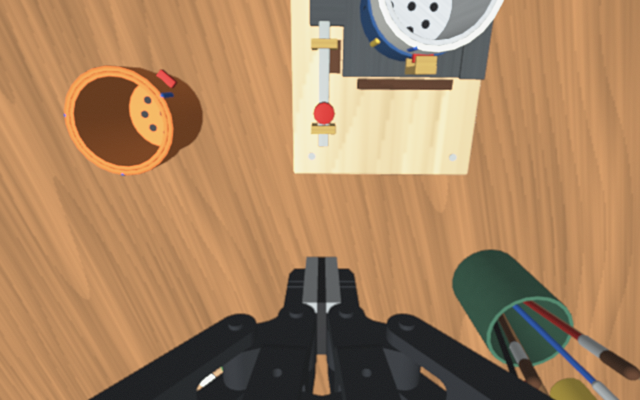

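The red pin head is at (324,112), within 2 px of the prediction, so the station yaw is about -15.2°. I'll go down behind the pin now.

drive_tool([
  {"jaw": 0,"delta_pos": [0.3,0.9,-3.5],"turn": 0},
  {"jaw": 0,"delta_pos": [0.35,0.9,-3.5],"turn": 0},
  {"jaw": 0,"delta_pos": [0,0,-3.6],"turn": 0},
  {"jaw": 0,"delta_pos": [0,0,-2.5],"turn": 0},
  {"jaw": 0,"delta_pos": [0,0,-1.5],"turn": 0},
  {"jaw": 0,"delta_pos": [0,0,0],"turn": 0},
])

```text
time_s: 3.78
ee_pos: [0.4564, -0.2374, 0.0617]
ee_rot: [-179.7, -0.1, 74.6]
force: [-0.7, 0.0, 0.8]
opening: -0.001
gripper_force: 0.0
```

```bash
python3 - <<'E'
from h import *
s=r.sense();print(s["time_s"],s["ee_pos"],s["ee_rot"],s["force"])
f=r.grab_frame("wrist");save(f,"w2.png")
print(proj(f,[.470,-.199,.0905]))
E
```

```text
3.7833 [ 0.4564323  -0.23738632  0.06168251] [-1.79656531e+02 -7.91946936e-02  7.46319968e+01] [-0.74524344  0.04164545  0.75158835]
[327.58240289 184.32880394]
```

View pics/w2.png

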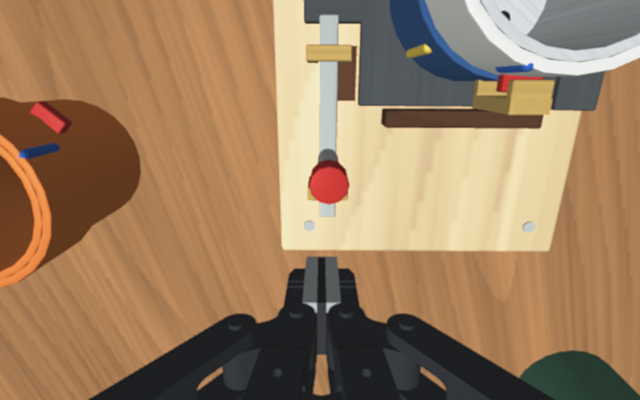

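Head at (328,185) and finger tip at column 321, so I'm lined up to about 3 mm. Pushing along station +y.

drive_tool([
  {"jaw": 0,"delta_pos": [0.35,0.77,0],"turn": 0.2},
  {"jaw": 0,"delta_pos": [0.3,0.77,0],"turn": 0},
  {"jaw": 0,"delta_pos": [0.13,0.48,0],"turn": 0},
  {"jaw": 0,"delta_pos": [0.13,0.48,0],"turn": 0},
  {"jaw": 0,"delta_pos": [0.16,0.58,0],"turn": 0},
  {"jaw": 0,"delta_pos": [0.16,0.58,0],"turn": 0},
  {"jaw": 0,"delta_pos": [0.16,0.58,0],"turn": 0},
  {"jaw": 0,"delta_pos": [0.16,0.58,0],"turn": 0},
])

```text
time_s: 4.5
ee_pos: [0.4749, -0.189, 0.065]
ee_rot: [180.0, 0.0, 74.9]
force: [-0.4, -0.6, 1.1]
opening: -0.002
gripper_force: 0.0
```

drive_tool([
  {"jaw": 0,"delta_pos": [0.16,0.58,0],"turn": 0},
  {"jaw": 0,"delta_pos": [0.13,0.48,0],"turn": 0},
  {"jaw": 0,"delta_pos": [0.08,0.3,0],"turn": 0},
])

```text
time_s: 4.75
ee_pos: [0.4785, -0.1754, 0.0648]
ee_rot: [-180.0, -0.0, 74.9]
force: [-0.4, 0.2, -0.1]
opening: 0.002
gripper_force: 0.0
```

```bash
python3 - <<'E'
from h import *
f=r.grab_frame("wrist");save(f,"w3.png");print(r.sense()["force"],r.sense()["ee_pos"])
E
```

```text
[-0.47599025  0.27383293  0.14389331] [ 0.47848468 -0.17520577  0.06474717]
```

View pics/w3.png

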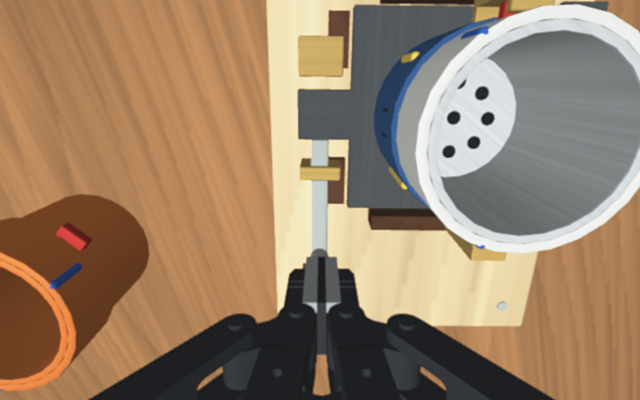

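```bash
python3 - <<'E'
from h import *
s=r.sense();f=r.grab_frame("wrist");p=s["ee_pos"];u=np.array([.26,.965,0]);print(s["time_s"],p)
print("tip",proj(f,p),"head if in contact",proj(f,p+.02*u+[0,0,.02]),"stem base there",proj(f,p+.02*u+[0,0,-.03]))
print("old pin head",proj(f,[.470,-.199,.0905]),"old base",proj(f,[.470,-.199,.035]))
print("seen stem base", onz(f,319,252,.035),"loop",onz(f,320,170,.039),"keeper",onz(f,320,55,.039))
W=np.array(f["world_to_cam"]);print("cam",-W[:3,:3].T@W[:3,3])
o=np.array([.5676,-.136])
im=f["color"].astype(int);m=(im[...,0]>150)&(im[...,1]<60)&(im[...,2]<60);ys,xs=np.nonzero(m);print(np.c_[xs,ys][(xs>290)&(xs<350)][:5])
f=r.grab_frame("scene");b=r.spot_in("bolt_pin",f);print(b);save(f,"s2.png",(200,190,360,340),4)
print(proj(f,[.470,-.199,.0905]),proj(f,p))
E
```

```text
4.8 [ 0.47848468 -0.17520577  0.06474717]
tip [321.22339217 241.44413149] head if in contact [321.21682613 221.06854947] stem base there [321.235213   190.30037748]
old pin head [317.2049673  309.32763616] old base [318.13336402 257.28136663]
seen stem base [ 0.47153333 -0.19549083  0.035     ] loop [ 0.48654435 -0.14252352  0.039     ] keeper [ 0.50277947 -0.08251701  0.039     ]
cam [ 0.50023862 -0.09459001  0.242883  ]
[]
[{'extent': [230.7, 244.2, 275.9, 276.0], 'conf': 0.73}]
[242.99315208 247.85967283] [253.59214114 248.63974825]
```

View pics/s2.png

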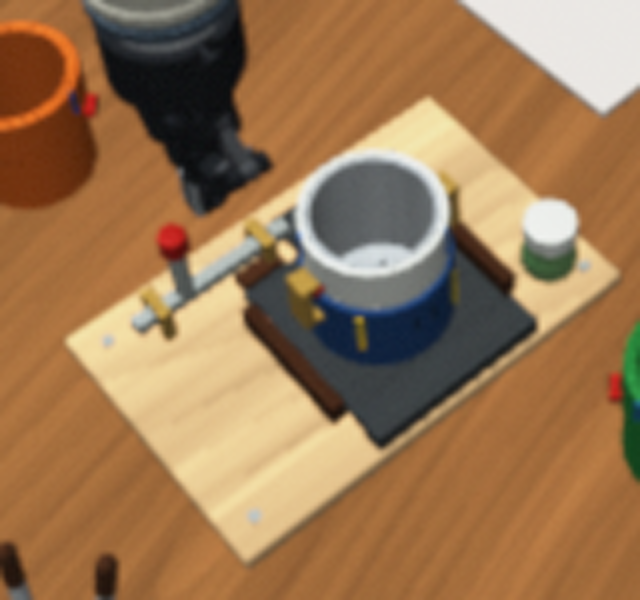

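The scene picture shows the fingers passed over the head at crop (173,240), and the bolt hasn't moved. The physical tip looks higher than the reported TCP, so I'll measure it.

```bash
python3 - <<'E'
from h import *
s=r.sense();p=s["ee_pos"]
f=r.grab_frame("wrist");g=r.grab_frame("scene");save(g,"s3.png",(225,190,275,260),8)
for dz in(0,.01,.02,.03,.04): print(dz,proj(f,p+[0,0,dz]),proj(g,p+[0,0,dz]))
for dy in(-.01,-.02):print(dy,proj(f,p+[dy*.26,dy,0]),proj(g,p+[dy*.26,dy,0]))
print(s["qpos"],s["torque"],s["force"])
E
```

```text
0 [321.21235874 241.44386961] [253.31186171 248.86046808]
0.01 [321.2112298  249.67729012] [252.80956634 246.4983297 ]
0.02 [321.20997985 258.79333632] [252.29987211 244.1013968 ]
0.03 [321.2085883  268.94197305] [251.78261434 241.66889491]
0.04 [321.20702967 280.30917834] [251.2576234  239.20002636]
-0.01 [321.38178357 258.41518774] [249.81489985 251.27714471]
-0.02 [321.5456251  274.82722621] [246.28834227 253.71427432]
[-2.15453284e+01  2.62416161e+01  1.12620660e+02 -5.14598576e-03
  4.11417356e+01 -6.47792740e+00] [-0.038524   -0.02338033 -0.03114339] [ 0.17631894 -0.14236309  0.59178093]
```

View pics/s3.png

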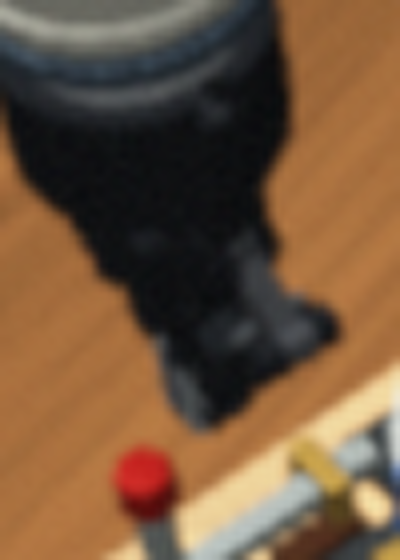

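```bash
python3 - <<'E'
from h import *
f=r.grab_frame("wrist");print(f["K"][0])
a=onz(f,278,325,.012);b=onz(f,520,325,.012);print(np.linalg.norm(a-b),a,b,"expected corners")
o=np.array([.5676,-.136]);t=np.radians(-15.2);R=np.array([[np.cos(t),-np.sin(t)],[np.sin(t),np.cos(t)]])
for l in((-.11,-.16),(.08,-.16)):
    q=o+R@np.array(l);print(q,proj(f,[*q,.012]),proj(f,[*q,.042]))
im=f["color"].copy();save(f,"w4.png",(240,200,400,320),5)
E
```

```text
[358.60311142   0.         321.1404225 ]
0.18642639441994777 [ 0.42125777 -0.25974118  0.012     ] [ 0.60123462 -0.30835323  0.012     ] expected corners
[ 0.41949792 -0.26156183] [276.52700435 327.39824522] [271.42170665 355.70236607]
[ 0.60285105 -0.31137777] [522.46342867 327.70279131] [545.44660142 356.03689749]
```

View pics/w4.png

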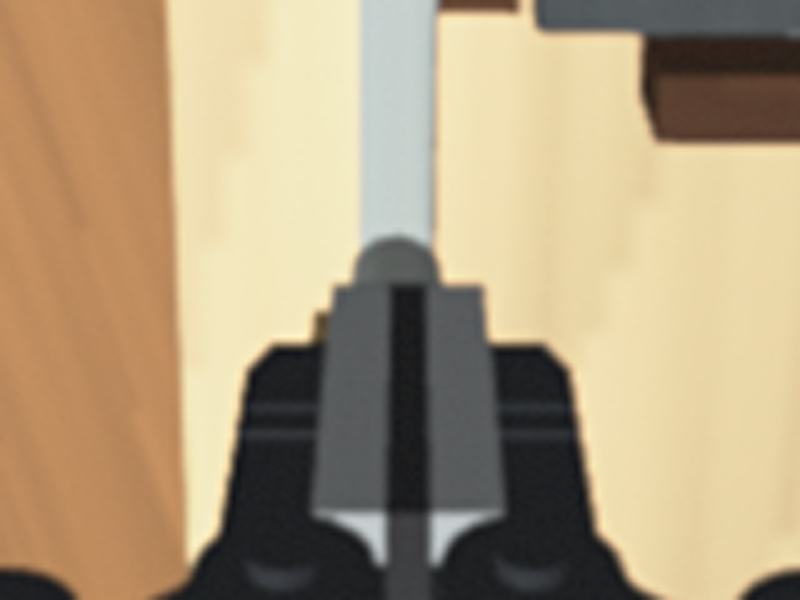

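Camera scale checks out (board width 186 of 190 mm), so the physical finger tip sits roughly 30 mm above the reported TCP. I'll calibrate by gently touching the head's top, known to be at 90.5 mm.

drive_tool([
  {"jaw": 0,"delta_pos": [0,0,1.0],"turn": 0},
  {"jaw": 0,"delta_pos": [-0.4,-1.2,0],"turn": 0},
  {"jaw": 0,"delta_pos": [-0.4,-1.2,0],"turn": 0},
  {"jaw": 0,"delta_pos": [0,0,-0.5],"turn": 0},
  {"jaw": 0,"delta_pos": [0,0,-0.4],"turn": 0},
  {"jaw": 0,"delta_pos": [0,0,0],"turn": 0},
])

```text
time_s: 5.6
ee_pos: [0.4694, -0.2002, 0.0648]
ee_rot: [-179.9, -0.0, 74.9]
force: [0.7, 0.0, -0.1]
opening: -0.001
gripper_force: 0.0
```

drive_tool([
  {"jaw": 0,"delta_pos": [0,0,-0.2],"turn": 0},
  {"jaw": 0,"delta_pos": [0,0,-0.2],"turn": 0},
  {"jaw": 0,"delta_pos": [0,0,0],"turn": 0},
])

```text
time_s: 5.85
ee_pos: [0.4701, -0.1997, 0.0613]
ee_rot: [-179.9, -0.0, 74.9]
force: [0.3, -0.0, -0.4]
opening: 0.002
gripper_force: 0.0
```

drive_tool([
  {"jaw": 0,"delta_pos": [0,0,-0.15],"turn": 0},
  {"jaw": 0,"delta_pos": [0,0,-0.15],"turn": 0},
  {"jaw": 0,"delta_pos": [0,0,0],"turn": 0},
])

```text
time_s: 6.1
ee_pos: [0.4703, -0.1999, 0.0586]
ee_rot: [-180.0, -0.0, 74.9]
force: [-0.0, -0.2, 0.0]
opening: 0.005
gripper_force: 0.0
```

drive_tool([
  {"jaw": 0,"delta_pos": [0,0,-0.15],"turn": 0},
  {"jaw": 0,"delta_pos": [0,0,-0.15],"turn": 0},
  {"jaw": 0,"delta_pos": [0,0,0],"turn": 0},
])

```text
time_s: 6.35
ee_pos: [0.4702, -0.2, 0.0556]
ee_rot: [-180.0, -0.0, 74.9]
force: [0.2, 0.0, -0.1]
opening: -0.003
gripper_force: 0.0
```

drive_tool([
  {"jaw": 0,"delta_pos": [0,0,-0.15],"turn": 0},
  {"jaw": 0,"delta_pos": [0,0,-0.15],"turn": 0},
  {"jaw": 0,"delta_pos": [0,0,0],"turn": 0},
])

```text
time_s: 6.6
ee_pos: [0.4705, -0.2003, 0.0547]
ee_rot: [180.0, 0.0, 74.9]
force: [-6.7, 2.2, 23.5]
opening: -0.001
gripper_force: 12.0
```

```bash
python3 - <<'E'
from h import *
s=r.sense();p=s["ee_pos"];g=r.grab_frame("scene");print(s["force"],p,proj(g,p),proj(g,[.470,-.199,.0905]))
c=cv2.resize(g["color"][215:275,220:280],None,fx=9,fy=9,interpolation=cv2.INTER_CUBIC);cv2.imwrite("pics/s5.png",c[...,::-1])
E
```

```text
[-6.72784666  2.22235011 23.50169951] [ 0.47052856 -0.20026076  0.05473627] [244.8791066  256.75922245] [242.99315208 247.85967283]
```

View pics/s5.png

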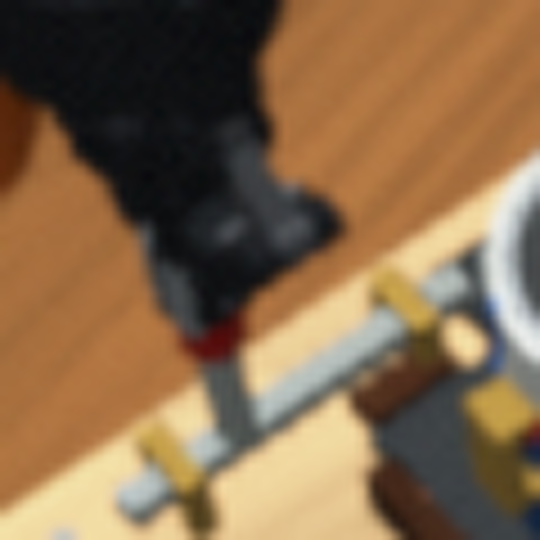

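Contact at reported z = 54.7 mm means the true tip is 36 mm above the reported TCP. I'll back off and push again with the true tip at about 65 mm.

drive_tool([
  {"jaw": 0,"delta_pos": [0,0,1.0],"turn": 0},
  {"jaw": 0,"delta_pos": [-0.35,-1.3,0.3],"turn": 0},
  {"jaw": 0,"delta_pos": [-0.35,-1.3,0],"turn": 0},
  {"jaw": 0,"delta_pos": [-0.35,-1.3,0],"turn": 0},
  {"jaw": 0,"delta_pos": [0,0,-2.0],"turn": 0},
  {"jaw": 0,"delta_pos": [0,0,-1.8],"turn": 0},
  {"jaw": 0,"delta_pos": [0,0,0],"turn": 0},
])

```text
time_s: 7.23
ee_pos: [0.458, -0.2384, 0.0256]
ee_rot: [-179.8, -0.1, 74.9]
force: [-0.5, 0.6, -0.0]
opening: 0.001
gripper_force: 0.0
```

drive_tool([
  {"jaw": 0,"delta_pos": [0.18,0.68,0],"turn": 0},
  {"jaw": 0,"delta_pos": [0.18,0.68,0],"turn": 0},
  {"jaw": 0,"delta_pos": [0.13,0.48,0],"turn": 0},
  {"jaw": 0,"delta_pos": [0.13,0.48,0],"turn": 0},
  {"jaw": 0,"delta_pos": [0.13,0.48,0],"turn": 0},
  {"jaw": 0,"delta_pos": [0.13,0.48,0],"turn": 0},
  {"jaw": 0,"delta_pos": [0.13,0.48,0],"turn": 0},
])

```text
time_s: 7.82
ee_pos: [0.4707, -0.2013, 0.0284]
ee_rot: [179.9, 0.0, 74.9]
force: [-0.5, -3.7, 3.0]
opening: 0.001
gripper_force: 1.4
```

drive_tool([
  {"jaw": 0,"delta_pos": [0.13,0.48,0],"turn": 0},
  {"jaw": 0,"delta_pos": [0.13,0.48,0],"turn": 0},
  {"jaw": 0,"delta_pos": [0.13,0.48,0],"turn": 0},
  {"jaw": 0,"delta_pos": [0.13,0.48,0],"turn": 0},
  {"jaw": 0,"delta_pos": [0.08,0.29,0],"turn": 0},
])

```text
time_s: 8.23
ee_pos: [0.4764, -0.1789, 0.0279]
ee_rot: [180.0, 0.0, 74.9]
force: [1.2, -2.3, 1.7]
opening: 0.004
gripper_force: 1.3
```

drive_tool([
  {"jaw": 0,"delta_pos": [0.08,0.29,0],"turn": 0},
  {"jaw": 0,"delta_pos": [0.08,0.29,0],"turn": 0},
])

```text
time_s: 8.4
ee_pos: [0.4778, -0.1734, 0.0278]
ee_rot: [180.0, 0.0, 74.9]
force: [2.1, -3.0, 1.7]
opening: 0.002
gripper_force: 1.3
```

drive_tool([
  {"jaw": 0,"delta_pos": [0.08,0.29,0],"turn": 0},
  {"jaw": 0,"delta_pos": [0.05,0.19,0],"turn": 0},
])

```text
time_s: 8.57
ee_pos: [0.4788, -0.1698, 0.0279]
ee_rot: [180.0, 0.1, 75.0]
force: [-6.4, -24.2, 1.2]
opening: -0.004
gripper_force: 12.3
```

Hard stop at 24 N after about 50 mm of travel, so the bolt is home. Backing off, rising and going above the liner's +x rim.

drive_tool([
  {"jaw": 0,"delta_pos": [-0.2,-0.7,0],"turn": 0},
  {"jaw": 0,"delta_pos": [-0.25,-0.9,0],"turn": 0},
  {"jaw": 0,"delta_pos": [0,0,3.5],"turn": 0},
  {"jaw": 0,"delta_pos": [0,0,3.7],"turn": 0},
  {"jaw": 1,"delta_pos": [0,0,3.7],"turn": 0},
  {"jaw": 2,"delta_pos": [1.5,0.4,3.3],"turn": 0},
  {"jaw": 3,"delta_pos": [2.5,0.7,1.5],"turn": 0},
  {"jaw": 3,"delta_pos": [3.0,0.9,1.5],"turn": 0},
])

```text
time_s: 9.23
ee_pos: [0.544, -0.1651, 0.2019]
ee_rot: [180.0, -0.0, 74.8]
force: [1.3, -0.4, -0.2]
opening: 0.354
gripper_force: 0.0
```

drive_tool([
  {"jaw": 3,"delta_pos": [3.0,0.9,0],"turn": 0},
  {"jaw": 3,"delta_pos": [3.0,0.9,0],"turn": 0},
  {"jaw": 3,"delta_pos": [0,0,0],"turn": 0},
  {"jaw": 3,"delta_pos": [0,0,0],"turn": 0},
])

```text
time_s: 9.57
ee_pos: [0.6044, -0.1462, 0.1989]
ee_rot: [-179.9, -0.0, 75.0]
force: [-0.4, 0.4, -0.5]
opening: 0.352
gripper_force: 0.0
```

```bash
python3 - <<'E'
from h import *
s=r.sense();print(s["time_s"],s["ee_pos"],s["ee_rot"],s["opening"],s["force"])
f=r.grab_frame("wrist");save(f,"w6.png")
for t in("liner_rim","bolt_pin","keeper","lug_left"):print(t,[(np.round(x["extent"]).astype(int).tolist(),round(x["conf"],2)) for x in r.spot_in(t,f)[:3]])
print(proj(f,[.566,-.136,.116]),proj(f,s["ee_pos"]))
b=[x for x in r.spot_in("liner_rim",f)][:1]
g=r.grab_frame("top");x=r.spot_in("liner_rim",g);print(x)
im=g["color"].astype(int);m=(im[...,0]>150)&(im[...,1]<60)&(im[...,2]<60);m[:200]=0;m[260:]=0;m[:,:350]=0;m[:,440:]=0
ys,xs=np.nonzero(m);print("pin",len(xs),onz(g,xs.mean(),ys.mean(),.085) if len(xs) else None)
E
```

```text
9.5667 [ 0.60439524 -0.1462142   0.19886942] [-1.79891291e+02 -2.02966098e-02  7.49953261e+01] 0.35214940052665483 [-0.44506614  0.41424849 -0.54333203]
liner_rim [([219, 123, 334, 244], 0.96), ([434, 12, 578, 143], 0.77), ([2, 208, 110, 326], 0.71)]
bolt_pin [([183, 145, 219, 237], 0.58)]
keeper [([165, 23, 369, 296], 0.96)]
lug_left [([217, 129, 335, 244], 0.71), ([430, 21, 580, 142], 0.64), ([1, 212, 112, 324], 0.56)]
[269.51066706 195.22518415] [321.30582599 241.42714149]
[{'extent': [347.0, 96.0, 382.0, 134.9], 'conf': 0.73}, {'extent': [359.6, 171.0, 371.2, 194.5], 'conf': 0.55}]
pin 0 None
```

View pics/w6.png

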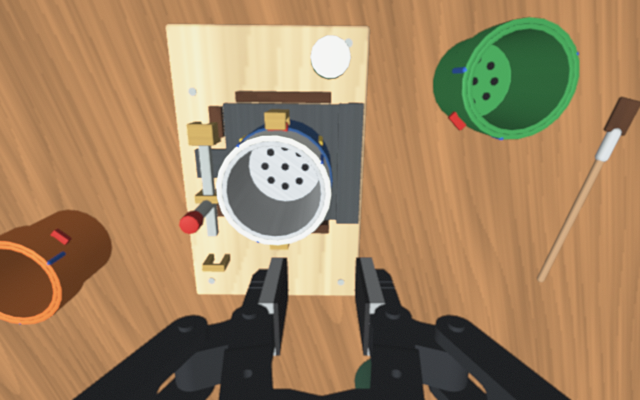

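The view shows the bolt tip in the keeper (201,132), the red head at (190,222) and the liner rim centred near (274,190). I'll locate the rim centre numerically.

```bash
python3 - <<'E'
from h import *
s=r.sense();f=r.grab_frame("wrist")
hsv=cv2.cvtColor(f["color"],cv2.COLOR_RGB2HSV)
m=((hsv[...,1]<25)&(hsv[...,2]>205)).astype(np.uint8);m[:120]=0;m[262:]=0;m[:,:205]=0;m[:,345:]=0
c=max(cv2.findContours(m,cv2.RETR_EXTERNAL,cv2.CHAIN_APPROX_NONE)[0],key=len)
print(cv2.boundingRect(c),cv2.fitEllipse(cv2.convexHull(c)))
P=np.array([onz(f,*q,.116) for q in cv2.convexHull(c)[:,0].astype(float)])
A=np.c_[2*P[:,:2],np.ones(len(P))];x=np.linalg.lstsq(A,(P[:,:2]**2).sum(1),rcond=None)[0]
rad=np.sqrt(x[2]+x[0]**2+x[1]**2);res=np.linalg.norm(P[:,:2]-x[:2],axis=1)-rad
print("centre",x[:2],"rad",rad,"res",np.abs(res).max())
q=x[:2]+.040*np.array([.965,-.262]);print("grip pt",q,"delta cm",(q-s["ee_pos"][:2])*100)
E
```

```text
(217, 134, 114, 109) ((273.4576721191406, 188.1507568359375), (108.34375762939453, 114.88056182861328), 112.53668975830078)
centre [ 0.56935268 -0.13473625] rad 0.04350565021441531 res 0.00029189317304337964
grip pt [ 0.60795268 -0.14521625] delta cm [0.4190048 0.1938637]
```

drive_tool([
  {"jaw": 3,"delta_pos": [0.42,0.19,-2.0],"turn": 0},
  {"jaw": 3,"delta_pos": [0,0,-3.5],"turn": 0},
  {"jaw": 3,"delta_pos": [0,0,-3.0],"turn": 0},
  {"jaw": 3,"delta_pos": [0,0,-1.5],"turn": 0},
  {"jaw": 3,"delta_pos": [0,0,-1.5],"turn": 0},
  {"jaw": 3,"delta_pos": [0,0,-0.5],"turn": 0},
  {"jaw": 3,"delta_pos": [0,0,0],"turn": 0},
])

```text
time_s: 10.6
ee_pos: [0.6075, -0.1447, 0.0785]
ee_rot: [-179.8, 0.0, 74.9]
force: [0.4, -0.4, 0.1]
opening: 0.352
gripper_force: 0.0
```

drive_tool([
  {"jaw": 3,"delta_pos": [0,0,-1.0],"turn": 0},
  {"jaw": 3,"delta_pos": [0,0,-1.0],"turn": 0},
  {"jaw": 3,"delta_pos": [0,0,-0.6],"turn": 0},
  {"jaw": 3,"delta_pos": [0,0,-0.3],"turn": 0},
  {"jaw": 3,"delta_pos": [0,0,0],"turn": 0},
])

```text
time_s: 11.02
ee_pos: [0.608, -0.1448, 0.0501]
ee_rot: [-179.9, 0.0, 74.9]
force: [-0.0, 0.4, 0.1]
opening: 0.353
gripper_force: 0.0
```

```bash
python3 - <<'E'
from h import *
s=r.sense();f=r.grab_frame("wrist");print(s["ee_pos"],s["force"])
u=np.array([.26,.965,0]);n=np.array([.965,-.262,0]);c=np.array([.56935,-.13474,0])
# row profile across the wall near the pads: brightness along radial line at rim height, 12 mm toward camera
for off in(.012,.016):
  L=[]
  for rr in np.arange(.010,.075,.003):
    q=c+n*rr+u*off+[0,0,.116];a=proj(f,q).round().astype(int);L.append((int(rr*1000),a.tolist(),f["color"][a[1],a[0]].tolist()))
  print(L)
E
```

```text
[ 0.60804745 -0.14475974  0.05006514] [-0.01827119  0.39308735  0.07206915]
[(10, [238, 290], [97, 101, 102]), (13, [246, 290], [87, 89, 90]), (16, [255, 290], [29, 30, 32]), (19, [263, 290], [86, 88, 89]), (22, [271, 290], [85, 88, 89]), (25, [280, 290], [28, 26, 28]), (28, [288, 290], [69, 71, 72]), (31, [296, 290], [117, 120, 120]), (34, [305, 290], [198, 205, 211]), (37, [313, 290], [201, 207, 208]), (40, [321, 290], [238, 239, 236]), (43, [329, 290], [100, 102, 99]), (46, [338, 290], [80, 85, 87]), (49, [346, 290], [82, 88, 90]), (52, [354, 290], [62, 66, 68]), (55, [363, 290], [27, 29, 29]), (58, [371, 291], [86, 88, 89]), (61, [379, 291], [86, 89, 89]), (64, [388, 291], [29, 30, 32]), (67, [396, 291], [113, 84, 60]), (70, [404, 291], [168, 124, 84]), (73, [413, 291], [174, 128, 87])]
[(10, [237, 281], [98, 100, 102]), (13, [246, 281], [96, 99, 100]), (16, [254, 281], [48, 51, 54]), (19, [262, 281], [50, 52, 55]), (22, [271, 281], [85, 87, 89]), (25, [279, 281], [24, 25, 26]), (28, [288, 281], [78, 80, 80]), (31, [296, 281], [117, 121, 121]), (34, [304, 281], [205, 213, 216]), (37, [313, 281], [242, 243, 241]), (40, [321, 281], [233, 235, 231]), (43, [330, 281], [89, 98, 112]), (46, [338, 281], [83, 88, 90]), (49, [346, 281], [82, 88, 89]), (52, [355, 281], [44, 45, 47]), (55, [363, 281], [27, 27, 29]), (58, [372, 281], [85, 88, 89]), (61, [380, 281], [42, 45, 47]), (64, [388, 281], [44, 47, 50]), (67, [397, 281], [173, 127, 85]), (70, [405, 281], [158, 116, 79]), (73, [414, 281], [177, 130, 87])]
```

The wall lies between the fingers. Closing at 100 N.

drive_tool([
  {"jaw": 2,"delta_pos": [0,0,0],"turn": 0},
  {"jaw": 1,"delta_pos": [0,0,0],"turn": 0},
  {"jaw": 0.3,"delta_pos": [0,0,0],"turn": 0},
  {"jaw": 0,"delta_pos": [0,0,0],"turn": 0},
  {"jaw": 0,"delta_pos": [0,0,0],"turn": 0},
  {"jaw": 0,"delta_pos": [0,0,0],"turn": 0},
  {"jaw": 0,"delta_pos": [0,0,0],"turn": 0},
  {"jaw": 0,"delta_pos": [0,0,0],"turn": 0},
], squeeze=100)

```text
time_s: 11.73
ee_pos: [0.6082, -0.1447, 0.0514]
ee_rot: [-180.0, -0.0, 74.9]
force: [-2.7, 1.8, 5.1]
opening: 0.079
gripper_force: 90.6
```

```bash
python3 - <<'E'
from h import *
s=r.sense();print(s["ee_pos"],s["force"],s["torque"],s["opening"],s["gripper_force"])
c=np.array([.56935,-.13474]);p=s["ee_pos"][:2]-c;print(np.hypot(*p),np.degrees(np.arctan2(p[1],p[0])))
for sg in(1,-1):
  w=p
  out=[]
  for i in range(8):
    a=np.radians(5.25*sg);n=np.array([[np.cos(a),-np.sin(a)],[np.sin(a),np.cos(a)]])@w;out.append(((n-w)*100).round(2).tolist());w=n
  print(sg,out,c+w)
E
```

```text
[ 0.60823798 -0.14469857  0.0514159 ] [-2.74416928  1.76788503  5.10861016] [ 0.35163237  0.74883418 -0.04510355] 0.078562813566371 90.56779596023262
0.04014284408354354 -14.363827026274377
1 [[0.07, 0.36], [0.04, 0.37], [0.01, 0.37], [-0.03, 0.37], [-0.06, 0.36], [-0.09, 0.36], [-0.12, 0.35], [-0.16, 0.33]] [ 0.60491298 -0.11611952]
-1 [[-0.11, -0.35], [-0.14, -0.34], [-0.17, -0.33], [-0.2, -0.31], [-0.23, -0.29], [-0.25, -0.27], [-0.28, -0.24], [-0.3, -0.22]] [ 0.59158582 -0.1681618 ]
```

drive_tool([
  {"jaw": 0,"delta_pos": [0.07,0.36,0],"turn": 5.25},
  {"jaw": 0,"delta_pos": [0.04,0.37,0],"turn": 5.25},
  {"jaw": 0,"delta_pos": [0.01,0.37,0],"turn": 5.25},
])

```text
time_s: 11.98
ee_pos: [0.61, -0.1347, 0.0515]
ee_rot: [180.0, 0.1, 90.9]
force: [-3.6, -3.4, 4.9]
opening: 0.082
gripper_force: 93.9
```

drive_tool([
  {"jaw": 0,"delta_pos": [-0.03,0.37,0],"turn": 5.25},
  {"jaw": 0,"delta_pos": [-0.06,0.36,0],"turn": 5.25},
  {"jaw": 0,"delta_pos": [-0.09,0.36,0],"turn": 5.25},
  {"jaw": 0,"delta_pos": [-0.12,0.35,0],"turn": 5.25},
  {"jaw": 0,"delta_pos": [-0.16,0.33,0],"turn": 5.25},
  {"jaw": 0,"delta_pos": [0,0,0],"turn": 0},
])

```text
time_s: 12.48
ee_pos: [0.6054, -0.1164, 0.0515]
ee_rot: [180.0, 0.1, 117.1]
force: [-1.7, -0.2, 5.6]
opening: 0.084
gripper_force: 90.4
```

```bash
python3 - <<'E'
from h import *
s=r.sense();print(s["ee_pos"],s["ee_rot"],s["force"],s["torque"],s["opening"],s["gripper_force"])
# lug angle: red pixels near rim radius 50 at z=.085
f=r.grab_frame("wrist");im=f["color"].astype(int);m=(im[...,0]>110)&(im[...,1]<60)&(im[...,2]<70)
n,_,st,ce=cv2.connectedComponentsWithStats(m.astype(np.uint8))
for i in range(1,n):
  if st[i,4]>15:
    q=onz(f,*ce[i],.085)[:2]-[.5694,-.1347];print(st[i].tolist(),ce[i].round(),np.hypot(*q).round(3),np.degrees(np.arctan2(q[1],q[0])).round(1))
E
```

```text
[ 0.60542838 -0.11640187  0.05147948] [1.79965628e+02 6.00712111e-02 1.17106985e+02] [-1.68294786 -0.24444449  5.59572564] [-0.22541243  0.40095816  0.01843809] 0.08392820307111917 90.37202881649137
[211, 166, 39, 18, 138] [234. 170.] 0.048 111.4
[212, 177, 23, 5, 35] [222. 180.] 0.044 118.2
[8, 199, 41, 45, 827] [ 29. 228.] 0.09 -167.0
[494, 341, 18, 27, 309] [502. 352.] 0.138 8.1
```

The lug is now about 38–40° from its clip. Pulling up.

drive_tool([
  {"jaw": 0,"delta_pos": [0,0,0.2],"turn": 0},
  {"jaw": 0,"delta_pos": [0,0,0.3],"turn": 0},
  {"jaw": 0,"delta_pos": [0,0,0.3],"turn": 0},
  {"jaw": 0,"delta_pos": [0,0,0.4],"turn": 0},
  {"jaw": 0,"delta_pos": [0,0,0.5],"turn": 0},
  {"jaw": 0,"delta_pos": [0,0,0],"turn": 0},
])

```text
time_s: 13.03
ee_pos: [0.6052, -0.1162, 0.0685]
ee_rot: [180.0, -0.0, 116.9]
force: [-1.0, 0.0, -6.8]
opening: 0.078
gripper_force: 90.7
```

drive_tool([
  {"jaw": 0,"delta_pos": [0,0,0.5],"turn": 0},
  {"jaw": 0,"delta_pos": [0,0,0.8],"turn": 0},
  {"jaw": 0,"delta_pos": [0,0,0.8],"turn": 0},
  {"jaw": 0,"delta_pos": [0,0,1.0],"turn": 0},
  {"jaw": 0,"delta_pos": [0,0,1.0],"turn": 0},
  {"jaw": 0,"delta_pos": [0,0,1.0],"turn": 0},
  {"jaw": 0,"delta_pos": [0,0,1.0],"turn": 0},
  {"jaw": 0,"delta_pos": [0,0,1.0],"turn": 0},
])

```text
time_s: 13.7
ee_pos: [0.6058, -0.1163, 0.1407]
ee_rot: [179.9, 0.1, 116.9]
force: [-0.6, -0.1, -1.5]
opening: 0.083
gripper_force: 91.1
```

```bash
cat > c.py <<'E'
from h import *
def rim(f,z,box=(150,80,420,300)):
    hsv=cv2.cvtColor(f["color"],cv2.COLOR_RGB2HSV);m=((hsv[...,1]<25)&(hsv[...,2]>205)).astype(np.uint8)
    k=np.zeros_like(m);k[box[1]:box[3],box[0]:box[2]]=m[box[1]:box[3],box[0]:box[2]]
    c=max(cv2.findContours(k,cv2.RETR_EXTERNAL,cv2.CHAIN_APPROX_NONE)[0],key=len);h=cv2.convexHull(c)[:,0].astype(float)
    P=np.array([onz(f,*q,z)[:2] for q in h]);x=np.linalg.lstsq(np.c_[2*P,np.ones(len(P))],(P**2).sum(1),rcond=None)[0]
    R=np.sqrt(x[2]+x[0]**2+x[1]**2);return x[:2],R,np.abs(np.linalg.norm(P-x[:2],axis=1)-R).max(),cv2.boundingRect(c)
E
python3 - <<'E'
from c import *
s=r.sense();print(s["time_s"],s["ee_pos"],s["ee_rot"],s["force"],s["torque"],s["opening"])
f=r.grab_frame("wrist");z=s["ee_pos"][2]-.0515+.116;print(rim(f,z))
g=r.grab_frame("scene");print([(x["extent"],x["conf"]) for x in r.spot_in("liner",g)[:3]],proj(g,[.5694,-.1347,z]),proj(g,[.5694,-.1347,z-.092]))
E
```

```text
13.7 [ 0.60575414 -0.11631012  0.14074504] [1.79921112e+02 6.35424781e-02 1.16924261e+02] [-0.59830474 -0.14039922 -1.51773024] [ 0.06017858 -0.06926538 -0.00417104] 0.08256796968319934
(array([ 0.57012975, -0.12241887]), np.float64(0.03381398796775743), np.float64(0.02487348586850524), (150, 206, 181, 94))
[([353.8, 265.5, 399.7, 314.8], 0.94), ([275.0, 206.0, 314.2, 255.6], 0.71), ([186.0, 193.9, 223.4, 241.1], 0.57)] [291.02356839 217.83281447] [293.1920841  242.61134115]
```

```bash
python3 - <<'E'
from c import *
im=cv2.imread("pics/top0.png");f=r.grab_frame("top");h=cv2.cvtColor(im,cv2.COLOR_BGR2HSV)
m=((h[...,1]<40)&(h[...,2]>180)).astype(np.uint8);m[:150]=0;m[260:]=0;m[:,:210]=0;m[:,320:]=0
c=max(cv2.findContours(m,cv2.RETR_EXTERNAL,cv2.CHAIN_APPROX_NONE)[0],key=cv2.contourArea)
b=cv2.boxPoints(cv2.minAreaRect(c));P=np.array([onz(f,*q,.008) for q in b]);print(b,P.mean(0),[np.linalg.norm(P[i]-P[i-1]) for i in range(4)])
E
```

```text
[[231.82352 217.70587]
 [244.82352 165.70587]
 [297.0588  178.76471]
 [284.0588  230.76471]] [0.54858973 0.16332414 0.008     ] [np.float64(0.14787986848849832), np.float64(0.1496548484964), np.float64(0.15121893805611716), np.float64(0.1486276158966721)]
```

drive_tool([
  {"jaw": 0,"delta_pos": [0,0.3,1.2],"turn": 0},
  {"jaw": 0,"delta_pos": [-0.1,1.0,1.0],"turn": 0},
  {"jaw": 0,"delta_pos": [-0.2,2.0,0],"turn": 0},
  {"jaw": 0,"delta_pos": [-0.2,2.5,0],"turn": 0},
  {"jaw": 0,"delta_pos": [-0.2,2.5,0],"turn": 0},
  {"jaw": 0,"delta_pos": [-0.2,2.5,0],"turn": 0},
  {"jaw": 0,"delta_pos": [-0.2,2.5,0],"turn": 0},
  {"jaw": 0,"delta_pos": [-0.2,2.5,0],"turn": 0},
])

```text
time_s: 14.57
ee_pos: [0.5919, 0.0438, 0.1616]
ee_rot: [180.0, -0.0, 116.9]
force: [0.4, -0.1, -1.9]
opening: 0.077
gripper_force: 91.0
```

drive_tool([
  {"jaw": 0,"delta_pos": [-0.2,2.5,0],"turn": 0},
  {"jaw": 0,"delta_pos": [-0.2,2.5,0],"turn": 0},
  {"jaw": 0,"delta_pos": [-0.2,2.5,0],"turn": 0},
  {"jaw": 0,"delta_pos": [-0.2,2.5,0],"turn": 0},
  {"jaw": 0,"delta_pos": [-0.2,1.5,0],"turn": 0},
  {"jaw": 0,"delta_pos": [0,0.8,0],"turn": 0},
  {"jaw": 0,"delta_pos": [0,0,0],"turn": 0},
])

```text
time_s: 15.15
ee_pos: [0.582, 0.1668, 0.1614]
ee_rot: [180.0, -0.0, 117.1]
force: [0.0, -0.9, -2.1]
opening: 0.078
gripper_force: 91.2
```

drive_tool([
  {"jaw": 0,"delta_pos": [0.25,1.2,0],"turn": 0},
  {"jaw": 0,"delta_pos": [0,0.3,-2.0],"turn": 0},
  {"jaw": 0,"delta_pos": [0,0,-3.0],"turn": 0},
  {"jaw": 0,"delta_pos": [0,0,-3.0],"turn": 0},
  {"jaw": 0,"delta_pos": [0,0,-2.0],"turn": 0},
  {"jaw": 0,"delta_pos": [0,0,-1.0],"turn": 0},
  {"jaw": 0,"delta_pos": [0,0,-0.6],"turn": 0},
  {"jaw": 0,"delta_pos": [0,0,0],"turn": 0},
])

```text
time_s: 15.82
ee_pos: [0.5846, 0.1794, 0.0441]
ee_rot: [-179.9, -0.0, 116.9]
force: [-0.1, 0.9, -1.0]
opening: 0.079
gripper_force: 91.2
```

drive_tool([
  {"jaw": 0,"delta_pos": [0,0,-0.2],"turn": 0},
  {"jaw": 0,"delta_pos": [0,0,-0.2],"turn": 0},
  {"jaw": 0,"delta_pos": [0,0,-0.1],"turn": 0},
  {"jaw": 0,"delta_pos": [0,0,0],"turn": 0},
])

```text
time_s: 16.15
ee_pos: [0.5851, 0.1799, 0.0406]
ee_rot: [179.9, 0.0, 116.9]
force: [-0.3, 0.9, -2.1]
opening: 0.079
gripper_force: 91.2
```

drive_tool([
  {"jaw": 0,"delta_pos": [0,0.15,-0.15],"turn": 0},
  {"jaw": 0,"delta_pos": [0,0,-0.15],"turn": 0},
  {"jaw": 0,"delta_pos": [0,0,-0.1],"turn": 0},
  {"jaw": 0,"delta_pos": [0,0,0],"turn": 0},
])

```text
time_s: 16.48
ee_pos: [0.5845, 0.1814, 0.0356]
ee_rot: [-180.0, -0.0, 116.9]
force: [-1.0, 0.1, -2.3]
opening: 0.078
gripper_force: 91.2
```

drive_tool([
  {"jaw": 0,"delta_pos": [0,0,-0.1],"turn": 0},
  {"jaw": 0,"delta_pos": [0,0,0],"turn": 0},
])

```text
time_s: 16.65
ee_pos: [0.5849, 0.1814, 0.0355]
ee_rot: [180.0, 0.0, 116.9]
force: [-1.4, -0.9, 3.9]
opening: 0.074
gripper_force: 91.7
```

Touchdown. Releasing gently.

drive_tool([
  {"jaw": 0.6,"delta_pos": [0,0,0],"turn": 0},
  {"jaw": 1.0,"delta_pos": [0,0,0],"turn": 0},
  {"jaw": 1.6,"delta_pos": [0,0,0],"turn": 0},
  {"jaw": 2.2,"delta_pos": [0,0,0],"turn": 0},
  {"jaw": 2.8,"delta_pos": [0,0,0],"turn": 0},
  {"jaw": 2.8,"delta_pos": [0,0,0],"turn": 0},
  {"jaw": 2.8,"delta_pos": [0,0,0],"turn": 0},
], squeeze=20)

```text
time_s: 17.23
ee_pos: [0.5846, 0.1813, 0.0347]
ee_rot: [-180.0, -0.0, 116.9]
force: [0.6, 0.1, 0.4]
opening: 0.327
gripper_force: 0.0
```

drive_tool([
  {"jaw": 2.8,"delta_pos": [0,0,0.5],"turn": 0},
  {"jaw": 2.8,"delta_pos": [0,0,1.0],"turn": 0},
  {"jaw": 2.8,"delta_pos": [0,0,2.0],"turn": 0},
  {"jaw": 2.8,"delta_pos": [0,0,3.0],"turn": 0},
  {"jaw": 2.8,"delta_pos": [0,0,3.0],"turn": 0},
  {"jaw": 2.8,"delta_pos": [0,0,3.0],"turn": 0},
  {"jaw": 2.8,"delta_pos": [0,0,3.0],"turn": 0},
  {"jaw": 2.8,"delta_pos": [0,0,0],"turn": 0},
])

```text
time_s: 17.9
ee_pos: [0.5885, 0.1824, 0.1975]
ee_rot: [179.4, 0.1, 116.9]
force: [1.2, -0.6, 0.5]
opening: 0.329
gripper_force: 0.0
```

```bash
python3 - <<'E'
from c import *
s=r.sense();print(s["time_s"],s["ee_pos"],s["force"],s["opening"])
f=r.grab_frame("wrist");print("pred",proj(f,[.5485,.1633,.1]))
hsv=cv2.cvtColor(f["color"],cv2.COLOR_RGB2HSV)
print([(np.round(x["extent"]).tolist(),x["conf"]) for x in r.spot_in("liner_rim",f)[:2]],[(np.round(x["extent"]).tolist(),x["conf"]) for x in r.spot_in("liner",f)[:2]])
# dark-ish interior seen through the mouth, tile bounds
for n in("top","scene"):
  g=r.grab_frame(n)
  for t in("liner","bolt","bolt_pin","pot","jar_teal","jar_ochre","tumbler","bottle","brush_pot"):
    print(n,t,[(np.round(x["extent"]).astype(int).tolist(),round(x["conf"],2)) for x in r.spot_in(t,g)[:4]])
  print(n,"pred liner rim/base",proj(g,[.5485,.1633,.1]),proj(g,[.5485,.1633,.008]))
  im=g["color"].astype(int);m=((im[...,0]>130)&(im[...,1]<60)&(im[...,2]<70)).astype(np.uint8)
  k,_,st,ce=cv2.connectedComponentsWithStats(m);print("red",[(ce[i].round().tolist(),int(st[i,4])) for i in range(1,k) if st[i,4]>5],proj(g,[.484,-.1505,.0825]))
E
```

```text
17.9 [0.58850882 0.18239744 0.19752233] [ 1.20775925 -0.60209346  0.45793776] 0.32857090111504084
pred [264.07997681 188.13812847]
[([1.0, 289.0, 19.0, 343.0], 0.98), ([214.0, 122.0, 324.0, 238.0], 0.86)] [([319.0, 382.0, 364.0, 392.0], 0.85), ([214.0, 120.0, 325.0, 240.0], 0.83)]
top liner [([262, 175, 283, 211], 0.62), ([373, 273, 412, 308], 0.57)]
top bolt [([358, 214, 392, 227], 0.66), ([258, 177, 279, 213], 0.28)]
top bolt_pin [([357, 214, 392, 227], 0.71)]
top pot [([345, 168, 399, 225], 0.84)]
top jar_teal [([340, 155, 350, 171], 0.69)]
top jar_ochre [([276, 146, 287, 162], 0.59)]
top tumbler [([295, 101, 323, 139], 0.92)]
top bottle [([132, 163, 155, 193], 0.76), ([299, 99, 324, 134], 0.54), ([318, 153, 435, 246], 0.24)]
top brush_pot [([472, 130, 546, 189], 0.75)]
top pred liner rim/base [259.50154771 191.70508942] [264.43908846 197.95888252]
red [([372.0, 128.0], 12), ([278.0, 186.0], 6), ([383.0, 218.0], 35), ([378.0, 273.0], 20), ([534.0, 367.0], 75)] [383.01546785 218.36085518]
scene liner [([339, 153, 369, 203], 0.84), ([350, 263, 399, 318], 0.8), ([187, 195, 225, 241], 0.79)]
scene bolt []
scene bolt_pin [([249, 236, 286, 262], 0.74), ([216, 212, 352, 332], 0.71)]
scene pot []
scene jar_teal [([330, 238, 344, 261], 0.49)]
scene jar_ochre [([375, 202, 390, 224], 0.57)]
scene tumbler [([383, 217, 417, 265], 0.85)]
scene bottle [([395, 91, 426, 148], 0.9)]
scene brush_pot [([165, 326, 241, 400], 0.8)]
scene pred liner rim/base [351.74915143 165.70712872] [350.08050146 188.50409457]
red [([350.0, 186.0], 9), ([222.0, 216.0], 15), ([260.0, 237.0], 27), ([354.0, 286.0], 12), ([396.0, 290.0], 8), ([37.0, 299.0], 59)] [261.02917832 238.33872128]
```

drive_tool([
  {"jaw": 2.8,"delta_pos": [0,0,0],"turn": 0},
  {"jaw": 2.8,"delta_pos": [0,0,0],"turn": 0},
])

```text
time_s: 19.22
ee_pos: [0.5846, 0.1813, 0.1898]
ee_rot: [180.0, -0.0, 116.9]
force: [-0.6, 0.6, 0.1]
opening: 0.329
gripper_force: 0.0
```

```bash
python3 - <<'E'
from c import *
f=r.grab_frame("wrist");h=cv2.cvtColor(f["color"],cv2.COLOR_RGB2HSV)
print("pred",proj(f,[.5485,.1633,.1]))
for th in(190,205,220,230):
  m=((h[...,2]<th)&(h[...,1]<40)).astype(np.uint8);m=cv2.morphologyEx(m,cv2.MORPH_OPEN,np.ones((3,3)))
  n,l,st,ce=cv2.connectedComponentsWithStats(m)
  for i in range(1,n):
    if st[i,4]>1500 and 200<ce[i][0]<340 and 110<ce[i][1]<240:
      hp=cv2.convexHull(np.argwhere(l==i)[:,::-1].astype(np.int32))[:,0].astype(float)
      P=np.array([onz(f,*q,.1)[:2] for q in hp]);x=np.linalg.lstsq(np.c_[2*P,np.ones(len(P))],(P**2).sum(1),rcond=None)[0]
      R=np.sqrt(x[2]+x[0]**2+x[1]**2);print(th,st[i],x[:2],R,np.abs(np.linalg.norm(P-x[:2],axis=1)-R).max())
T=((h[...,1]<40)&(h[...,2]>180)).astype(np.uint8)
c=max(cv2.findContours(T,cv2.RETR_EXTERNAL,cv2.CHAIN_APPROX_NONE)[0],key=cv2.contourArea);a=cv2.approxPolyDP(cv2.convexHull(c),8,True)[:,0]
print([(q.tolist(),onz(f,*q.astype(float),.008)[:2].round(4).tolist()) for q in a])
E
```

```text
pred [269.20347863 191.92011854]
190 [ 225  150   93   84 3741] [0.54978589 0.16435961] 0.036180857380658064 0.0004454165383487446
205 [ 225  150   94   85 3853] [0.54980966 0.16430211] 0.0365018833798342 0.0007117091226273783
220 [ 220  141  102   96 5298] [0.54958029 0.16450491] 0.039481996888232486 0.0006734463175357627
230 [ 220  141  103   97 7893] [0.54966209 0.16447161] 0.040033516110223426 0.0003417418936711922
[([268, 55], [0.4932, 0.2528]), ([383, 155], [0.6359, 0.2196]), ([293, 255], [0.603, 0.0762]), ([238, 230], [0.5365, 0.0765]), ([182, 174], [0.4607, 0.1085])]
```

```bash
python3 -c "
from workcell import r
print(r.sign_off())"
```

```text
the job is handed in; nothing more can be done
None
```

The bolt is home and the liner stands upright about 1.5 mm from the white tile's centre. By detection, the pot and the surrounding things are still in place; the job was handed in with about 19 s on the clock, and no verdict came back.

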